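# Turn two hexagonal bottles label side up and start the labeller

### The arm

A 6-joint arm with a two-finger parallel gripper is mounted at the origin on the work surface. World frame = base frame: x ahead of the robot, y to its left, z up, the work surface at z = 0. Lengths are in m, angles in rad, forces in N, time in s.
With the tool pointing down it reaches from about 0.425 to 0.925 m from the base axis. Payload 12.5 kg.
Tool frame: the origin (TCP) lies on the centre line of the jaws, within the pads' length; the fingertips stand 17 mm ahead of it and the grasp point (between the pads) lies 2 mm behind it; x points along the fingers, y is the direction in which the jaws open and shut, and the axes are right-handed (so a half turn about x gives the same grasp; the last joint's range is limited). The gripper opens to 85 mm and grips with 20 to 120 N. Pads are 22 mm wide; open, the fingers measure 114 mm over their backs; the gripper's body (76 mm by 85 mm) begins 54 mm behind the grasp point. The pads swing forward as they close: fully open they stand 13 mm farther back than shut.
Start: joints at [-0.106, 0.491, 1.559, -0, 1.092, -0.106], TCP at [0.625, 0, 0.248] pointing down, gripper open.
Joint ranges: [-3.1, 3.1], [-0.84, 2.19], [0.05, 2.79], [-1.13, 4.28], [0.06, 2.93], [-2.69, 2.69]. Speed limits (rad/s): [2.22, 2.22, 2.79, 3.14, 3.14, 3.14].

### API

Orientations are given as a unit quaternion [x, y, z, w].
In Python, from plant import r, vision, sign_off gives the robot as it stands.
- The arm moves only by the tool send_rows, never from a script. Its argument "moves" is a list of rows, each an object with "gripper": the opening, from 0 (shut) to 1 (fully open); "dp": the shift along the world's x, y, z each as a share of 250 mm, from -1 to 1, a list of three; "rot": the turn, a rotation vector about the world's x, y, z each as a share of 4 degrees, from -1 to 1, a list of three. In form: [{"gripper": gripper, "dp": [tx, ty, tz], "rot": [wx, wy, wz]}, ...]. A call has 1 to 12 rows; each row shifts and turns the commanded pose from where the row before left it; what a row does not reach is not made up. A row lasts 1/10 s, in which the tool goes at most 50 mm and 8.59 degrees, less where a joint would pass 70% of its speed; a pose out of reach is approached as far as the arm can. A call with a number of a shift or a turn outside -1 to 1 is refused whole. A call with a gripper value outside its range is refused whole. The fingers move at their own pace and stop on an object; the grip force is fixed at half the most. Time passes only in rows, so rows that do not move let the fingers close. It gives the time, the measured TCP pose, the force and the opening at its end, in the units of the state.
- r.state(): the state, without advancing time (a new reading comes with each control period).
- vision.snapshot(name): name is "scene" or "side" or "wrist"; returns a dict with "img" (384x512x3 uint8, red, green, blue), "range_z" (384x512 float32, m along the optical axis (not along the pixel's ray), 0 where there is no reading), "intrinsics" (3x3 intrinsics, pixels), "R" (3x3) and "t" (3): a world point X has camera coordinates R X + t. Camera axes: x right, y down, z forward; pixel columns grow to the right and rows downward; lengths in m; the calibration is good to about 2 mm. A picture is of the moment at which its call begins.
- sign_off(): hands the job in, once; it reports no verdict.
The state is a dict: "time": time; "q": joint angles; "dq": joint speeds; "tau": joint torques, N m; "eef_pos": TCP position; "eef_rot": TCP orientation; "force": force on the tool from outside, world axes, zero at the start; "ft_torque": the same for the moment, N m; "grip_width": finger opening in m.
Only numpy, scipy, OpenCV 4.12 (cv2) and the standard library are available. Lean on these libraries where they do the work, as an engineer would, in place of code of your own. Each camera call takes 0.05 s, during which the arm holds its last target.

### The job

Two hexagonal bottles lie on the rubber labelling bed with their marked flats (the ones with a white strip) turned away. Gently roll each bottle over on the bed, without lifting it off, until its marked flat faces straight up, and only then throw the red-knobbed feed lever fully over, away from you. Leave the two bottles lying on the bed, and do not disturb the other things around.

Things in the scene. Friction and masses are not known exactly. Their poses are not given: they have to be found in the camera images.
- bottle_a_center (a point): Point on the axis of bottle_a, half-way along its hexagonal body, 22 mm above what it lies on. x axis: along the bottle towards the cap; z axis: out through the marked flat, so straight up when the marked flat faces up. At the start it lies on another flat, the marked one facing sideways or partly down.
- bottle_b_center (a point): The same point of bottle_b, with the same axes; its marked flat may be farther round and on the other side.
- bottle_a: Opaque amber hexagonal bottle, 160 g, lying on the bed; same origin and axes as its centre point. Body 110 mm long, 44 mm across flats (flats 25.4 mm wide); neck and 28 mm gold cap add 40 mm. One flat bears a white strip 90 x 20 mm, its tail turning 10 mm down the base end. A finger side against its near edge (22 mm up), moved forward and up about the far lower edge, tips it; a level push may jam.
- bottle_b: The second bottle, of the same look, sizes and behaviour as bottle_a; same origin and axes as its centre point.
- bed: Fixed labelling bed: aluminium plate with a grippy black rubber top (friction about 1), 340 mm (x) by 480 mm (y), its top 20 mm above the table; origin at the centre of its underside, on the table. A low green label dispenser with a paper roll (102 mm high) stands along its far (+x) edge, from 175 mm to 232 mm beyond the centre.
- feed (a joint): Feed lever on a small green box (70 x 50 x 25 mm) to the right of the bed. 0 rad: leaning 0.5 rad towards the robot (its own -x); 1.0 rad: fully thrown, leaning 0.5 rad away (+x). Starts near 0, turns with slight friction and stays where it is left.
- feed_base: Green box of the lever, fixed; origin at the centre of its underside. The lever swings about a pivot 22 mm above this origin, in the plane of the box's own x (away from the robot) and z axes.
- feed_tip (a point): Centre of the red ball (26 mm diameter) at the end of the lever, 80 mm from the pivot.
- cap: Bystander: a loose gold bottle cap, 28 mm across, 16 mm high, standing on the bed in front of the dispenser; origin at its underside.
- filled_a: Bystander: standing conical amber bottle, 66 mm across, 208 mm high; origin at its underside.
- filled_b: Bystander: another standing amber bottle, the same.
- filled_c: Bystander: standing pale green bottle of the same shape.
- spray: Bystander: glass spray bottle, 80 mm across, about 165 mm high; origin at its underside.
Not all that is in view belongs to the job. Leave any pink look-alike of the bottle_b alone.

How it is judged:
On the way, in this order (a step that is already met when the one before it is completed fails the run):
1. both bottles lie on the bed, at rest, with their marked flats facing up, the feed lever not yet thrown (angle between each of bottle_a_center, bottle_b_center's own z axis and vertical below 0.12 rad and z of bottle_a_center in the frame of bed between 0.038 and 0.046 m and z of bottle_b_center in the frame of bed between 0.038 and 0.046 m and linear speed of each of bottle_a, bottle_b below 0.02 m/s and value of joint feed below 0.4 rad), for 0.2 s.
2. the feed lever is thrown fully over, away from the robot (value of joint feed above 0.85 rad), for 0.2 s.
At the end, for the whole second after the job is handed in: Both bottles lie at rest on the bed (axis 18 to 26 mm above its top), each with its marked flat facing up within 0.12 rad, and the feed lever stands thrown away from the robot, past 0.85 rad of its 1.0 rad swing (angle between each of bottle_a_center, bottle_b_center's own z axis and vertical below 0.12 rad and z of bottle_a_center in the frame of bed between 0.038 and 0.046 m and z of bottle_b_center in the frame of bed between 0.038 and 0.046 m and linear speed of each of bottle_a, bottle_b below 0.02 m/s and value of joint feed above 0.85 rad); the robot touches nothing.
It fails at once if a bottle is lifted off the bed (its centre more than 70 mm above the table; 42 mm lying, 46 mm on an edge) (height (world z) of any of bottle_a_center, bottle_b_center above 0.07 m).
It fails at once if the feed lever is thrown past half-way while a marked flat is not up (value of joint feed above 0.5 rad and angle between any of bottle_a_center, bottle_b_center's own z axis and vertical above 0.2 rad).
It fails at once if a bottle is pressed with more than 40 N (contact force between any of bottle_a, bottle_b and the fingers above 40 N).
It fails at once if a bystander is moved more than 15 mm (distance of any of cap, filled_a, filled_b, filled_c, spray from where it was at the start of the episode above 0.015 m).
It also fails if it takes over 58 s, if anything falls off the work surface, if the arm or the gripper's body presses on something with over 40 N, if the wrist force passes 120 N, or if a joint passes its speed limit or range.

## Working session

There is one attempt and no reset: what is moved stays moved. The work goes in short steps, Python scripts to look and compute and a tool call to move; the robot and the scene stay as the last step left them, time stands still between calls to the robot, and variables do not carry over. Pictures are saved under pics/ and viewed, and the job is handed in when it is done.

Besides the shell and the picture viewer there is one more tool, called after ">>>" by a JSON object that holds its "name" and its "arguments". send_rows: Moves the arm, as the interface text tells. Shift numbers are shares of 250 mm and turn numbers shares of 4 degrees, none past 1 either way. Its arguments: {"type":"object","properties":{"moves":{"type":"array","items":{"type":"object","properties":{"gripper":{"type":"number"},"dp":{"type":"array","items":{"type":"number","minimum":-1,"maximum":1}},"rot":{"type":"array","items":{"type":"number","minimum":-1,"maximum":1}}}}}},"required":["moves"]}

```bash
mkdir -p pics; ls; cat > h.py <<'E'
import numpy as np, cv2
from plant import r, vision, sign_off
def snap(n):
    s=vision.snapshot(n); return s
def save(s,name,crop=None,scale=1):
    im=s['img'][:,:,::-1]
    if crop: im=im[crop[1]:crop[3],crop[0]:crop[2]]
    im=cv2.resize(im,None,fx=scale,fy=scale,interpolation=cv2.INTER_CUBIC) if scale!=1 else im
    cv2.imwrite('pics/'+name+'.png',im)
def world(s):
    K,R,t=s['intrinsics'],s['R'],s['t']; z=s['range_z']
    v,u=np.mgrid[0:z.shape[0],0:z.shape[1]]
    c=np.stack([(u-K[0,2])/K[0,0]*z,(v-K[1,2])/K[1,1]*z,z],-1)
    return (c-t)@R
def plane(s,u,v,h):
    K,R,t=s['intrinsics'],s['R'],s['t']
    d=R.T@np.array([(u-K[0,2])/K[0,0],(v-K[1,2])/K[1,1],1]); o=-R.T@t
    return o+d*(h-o[2])/d[2]
def proj(s,X):
    c=s['R']@np.array(X)+s['t']; p=s['intrinsics']@c; return p[:2]/p[2]
E
python3 - <<'E'
from h import *
import pickle
d={}
for n in ['scene','side','wrist']:
    s=snap(n); d[n]=s; save(s,n+'0',None,1.5); print(n,-s['R'].T@s['t'],s['R'][2])
pickle.dump(d,open('d0.pkl','wb'))
print(r.state())
E
```

```text
pics
scene [ 1.37199187 -0.38846214  1.02257048] [-0.65068854  0.31462875 -0.69109563]
side [-0.03147397  0.952349    0.76279487] [ 0.41992768 -0.73132938 -0.53741797]
wrist [0.62393611 0.07771988 0.37247659] [-4.26939637e-04 -3.06244348e-01 -9.51952844e-01]
{'time': 0.15, 'q': array([-1.05620907e-01,  4.91437122e-01,  1.55927454e+00,  6.27040284e-06,
        1.09172122e+00, -1.05613357e-01]), 'dq': array([-0.00066607, -0.00156915, -0.00368764, -0.00116029, -0.00076695,
       -0.00122037]), 'tau': array([ 2.22927323e-03, -6.18710160e+01, -2.61691117e+01, -6.12520193e-05,
        3.21192107e-03,  1.30420885e-04]), 'eef_pos': array([6.24863318e-01, 2.54793951e-05, 2.47864050e-01]), 'eef_rot': array([ 0.49981735,  0.50022961, -0.50018778,  0.49976508]), 'force': array([-0.61810568,  0.77597987, -0.46135684]), 'ft_torque': array([-0.01094651, -0.03001539, -0.00512781]), 'grip_width': 0.08547202091714737}
```

View pics/scene0.png

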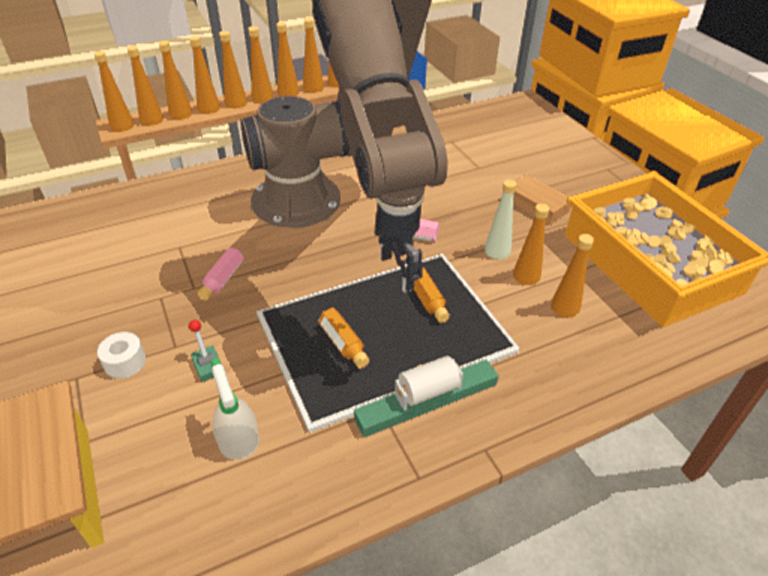

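View pics/side0.png

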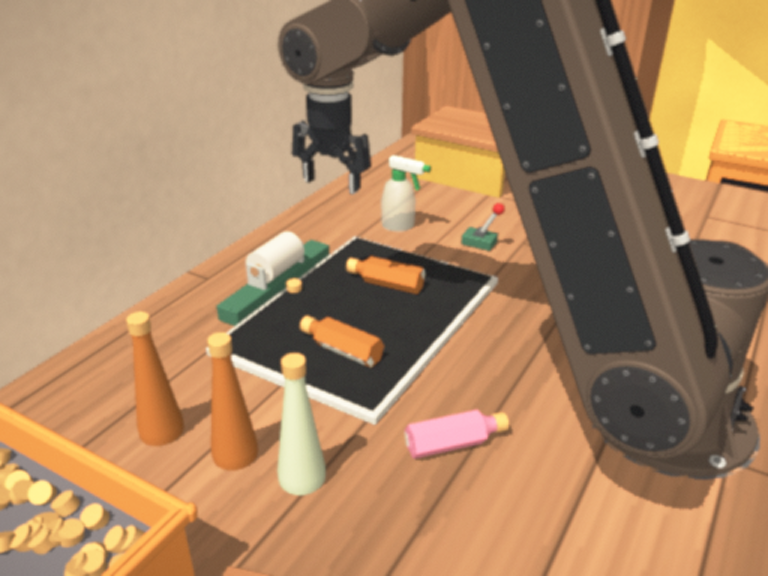

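View pics/wrist0.png

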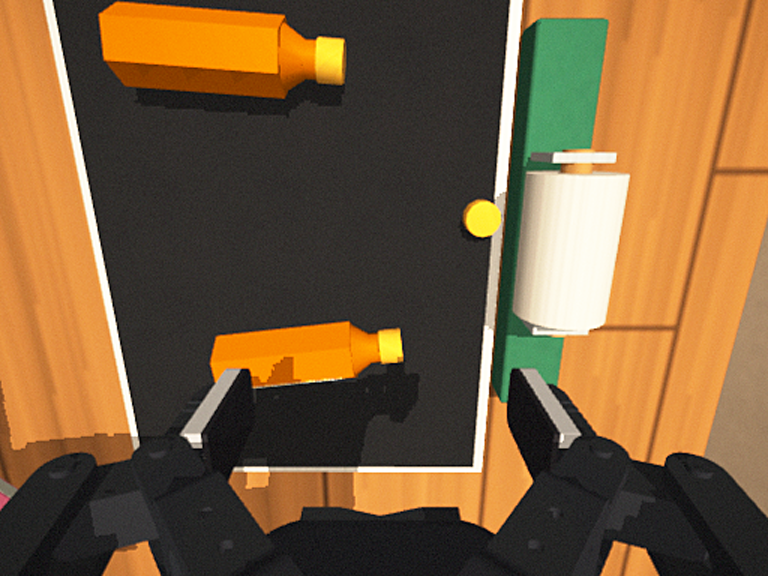

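```bash
python3 - <<'E'
from h import *
import pickle
d=pickle.load(open('d0.pkl','rb'))
a=d['side']['img'][165:250,195:295,::-1]; b=d['scene']['img'][170:255,200:310,::-1]
f=lambda a:cv2.resize(a,(400,340),interpolation=cv2.INTER_CUBIC)
w=d['wrist']['img'][0:280,40:300,::-1]
cv2.imwrite('pics/crop0.png',np.hstack([f(a),f(b)]))
for n in d:
    s=d[n]; W=world(s); z=s['range_z']; hsv=cv2.cvtColor(s['img'],cv2.COLOR_RGB2HSV)
    m=(hsv[...,0]>5)&(hsv[...,0]<32)&(hsv[...,1]>170)&(W[...,2]>0.028)&(W[...,2]<0.08)&(z>0)&(abs(W[...,0]-.65)<.25)&(abs(W[...,1])<.26)
    k,l,st,c=cv2.connectedComponentsWithStats(m.astype(np.uint8))
    for i in range(1,k):
        if st[i,4]<30: continue
        P=W[l==i]; print(n,i,st[i],P.mean(0).round(3),P.min(0).round(3),P.max(0).round(3),np.percentile(P[:,2],95).round(3))
        top=P[P[:,2]>np.percentile(P[:,2],95)-.006]
        if len(top)>30: print('  top',cv2.minAreaRect((top[:,:2]*1000).astype(np.float32)), cv2.fitLine((P[:,:2]).astype(np.float32),cv2.DIST_L2,0,.01,.01).ravel())
    # red knob
    m=((hsv[...,0]<5)|(hsv[...,0]>174))&(hsv[...,1]>170)&(z>0)&(W[...,2]>0.05)&(W[...,2]<.15)
    if m.sum(): P=W[m]; print('red',n,m.sum(),np.median(P,0).round(3))
    m=(hsv[...,0]>60)&(hsv[...,0]<95)&(hsv[...,1]>120)&(z>0)
    k,l,st,c=cv2.connectedComponentsWithStats(m.astype(np.uint8))
    for i in range(1,k):
        if st[i,4]<30: continue
        P=W[l==i]; print('green',n,st[i],np.percentile(P,2,axis=0).round(3),np.percentile(P,98,axis=0).round(3))
E
```

```text
scene 1 [276 179  21  30 315] [0.531 0.13  0.057] [0.461 0.108 0.031] [0.58  0.163 0.07 ] 0.067
  top ((516.8111572265625, 136.7112579345703), (31.46757698059082, 106.76566314697266), 84.71306610107422) [ 0.9964982  -0.08361388  0.53139806  0.129566  ]
scene 2 [213 205  29  34 347] [ 0.564 -0.089  0.06 ] [ 0.491 -0.119  0.031] [ 0.624 -0.063  0.07 ] 0.067
  top ((549.4708862304688, -89.43348693847656), (116.52865600585938, 28.7194766998291), 6.164453506469727) [ 0.996666    0.08158927  0.56431216 -0.08877768]
red scene 46 [ 0.455 -0.367  0.1  ]
green scene [147 265  11  10  35] [ 0.689 -0.369  0.117] [ 0.703 -0.342  0.135]
side 1 [238 171  44  23 539] [ 0.546 -0.075  0.051] [ 0.487 -0.106  0.028] [ 0.619 -0.057  0.067] 0.064
  top ((547.9591674804688, -85.00286865234375), (115.49481201171875, 34.95868682861328), 7.972257614135742) [ 0.994315    0.10647851  0.5462443  -0.07536391]
side 2 [207 212  48  28 643] [0.502 0.149 0.056] [0.447 0.122 0.028] [0.579 0.168 0.066] 0.064
  top ((503.52880859375, 142.84632873535156), (33.92185592651367, 111.87853240966797), 85.3664779663086) [ 0.999
[... 335 characters left out ...]
8]
wrist 5 [374 109  15   6  44] [0.747 0.065 0.074] [0.744 0.061 0.067] [0.753 0.067 0.079] 0.079
wrist 10 [310 134  24  24 453] [0.702 0.024 0.035] [0.689 0.011 0.028] [0.716 0.037 0.037] 0.036
  top ((702.3093872070312, 23.866044998168945), (27.076475143432617, 25.35388946533203), 58.447628021240234) [0.11048373 0.99387795 0.70198774 0.0243548 ]
wrist 11 [ 141  215  128   43 3842] [ 0.565 -0.079  0.056] [ 0.49  -0.107  0.03 ] [ 0.642 -0.059  0.066] 0.064
  top ((550.241943359375, -86.86259460449219), (117.93266296386719, 31.63673973083496), 4.490529537200928) [ 0.99899     0.04493357  0.5648024  -0.07873158]
green wrist [ 328   13   77  255 6429] [ 0.729 -0.116  0.006] [0.776 0.157 0.036]
```

View pics/crop0.png

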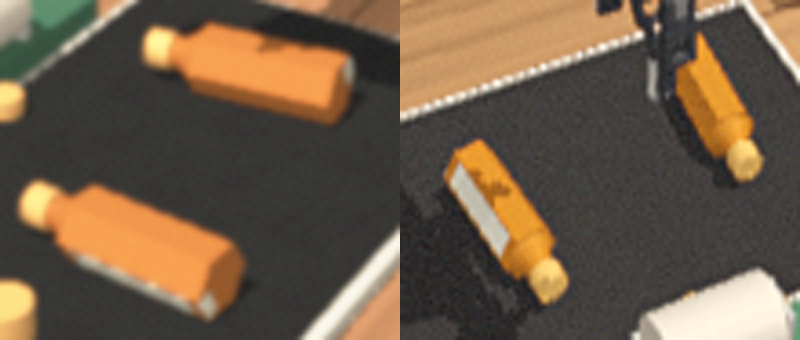

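```bash
python3 - <<'E'
from h import *
import pickle
d=pickle.load(open('d0.pkl','rb'))
for n in ['scene','side']:
    s=d[n]; W=world(s); z=s['range_z']
    m=(z>0)&(W[...,2]>0.06)&(W[...,2]<0.14)&(abs(W[...,0]-.6)<.4)&(abs(W[...,1])<.5)
    k,l,st,c=cv2.connectedComponentsWithStats(m.astype(np.uint8))
    for i in range(1,k):
        if st[i,4]<40: continue
        P=W[l==i]; print(n,(st[i,:5]*np.array([1.5,1.5,1.5,1.5,1])).astype(int),np.percentile(P,5,axis=0).round(3),np.percentile(P,95,axis=0).round(3))
# feed crop
b=d['scene']['img'][200:310,110:190,::-1]; a=d['side']['img'][130:175,295:345,::-1]
cv2.imwrite('pics/feed0.png',np.hstack([cv2.resize(b,(400,550),interpolation=3),cv2.resize(a,(390,550),interpolation=3)]))
# yaw via cap centroid and body
s=d['wrist'];W=world(s);hsv=cv2.cvtColor(s['img'],cv2.COLOR_RGB2HSV)
for (x0,y0,x1,y1) in [(60,0,240,70),(135,205,275,262)]:
    sub=np.zeros(hsv.shape[:2],bool); sub[y0:y1,x0:x1]=1
    cap=sub&(hsv[...,0]>=23)&(hsv[...,0]<34)&(hsv[...,1]>150)&(W[...,2]>.045)
    body=sub&(hsv[...,0]<22)&(hsv[...,0]>5)&(hsv[...,1]>150)
    top=body&(W[...,2]>.0615)&(W[...,2]<.068)
    P=W[top]; rc=cv2.minAreaRect((P[:,:2]*1000).astype(np.float32)); print('top',rc,'fit',cv2.fitLine(P[:,:2].astype(np.float32),2,0,.01,.01).ravel())
    C=W[cap]; print('cap',C.min(0).round(3),C.max(0).round(3),C.mean(0).round(3))
E
```

```text
scene [490 205  22  34 254] [0.412 0.368 0.065] [0.444 0.405 0.136]
scene [519 231  25  34 272] [0.52  0.38  0.063] [0.553 0.416 0.134]
scene [558 261  28  37 302] [0.645 0.401 0.063] [0.68  0.434 0.135]
scene [418 268  24  33 150] [0.48  0.121 0.061] [0.558 0.151 0.067]
scene [322 307  37  42 263] [ 0.498 -0.106  0.061] [ 0.602 -0.076  0.067]
scene [187 319  15  25  88] [ 0.445 -0.376  0.066] [ 0.468 -0.358  0.107]
scene [394 355  69  48 902] [ 0.737 -0.05   0.067] [0.785 0.058 0.103]
scene [211 393  45  51 667] [ 0.68  -0.387  0.064] [ 0.722 -0.325  0.129]
side [381 166  43  42 469] [ 0.639 -0.358  0.063] [ 0.704 -0.317  0.133]
side [487 202  18  19  71] [ 0.437 -0.367  0.065] [ 0.46  -0.35   0.103]
side [246 232  58  46 727] [ 0.721 -0.031  0.064] [0.77  0.075 0.1  ]
side [366 256  57  19 188] [ 0.497 -0.1    0.06 ] [ 0.595 -0.071  0.065]
side [318 318  63  31 303] [0.451 0.128 0.06 ] [0.553 0.157 0.065]
side [133 357  40  57 740] [0.631 0.417 0.064] [0.66  0.452 0.135]
side [211 376  39  61 778] [0.504 0.399 0.064] [0.538 0.433 0.135]
side [279 402  42  60 798] [0.395 0.389 0.064] [0.429 0.42  0.136]
top ((505.1986999511719, 137.51710510253906), (28.861356735229492, 113.23499298095703), 86.01880645751953) fit [ 0.9976021  -0.06921011  0.5045121   0.1378326 ]
cap [0.581 0.078 0.045] [0.624 0.145 0.372] [0.59  0.135 0.054]
top ((547.7910766601562, -88.96511840820312), (112.36370086669922, 28.117504119873047), 6.546924591064453) fit [ 0.99793786  0.06418706  0.5549416  -0.08704424]
cap [ 0.624 -0.087  0.045] [0.64  0.078 0.372] [ 0.632 -0.074  0.054]
```

View pics/feed0.png

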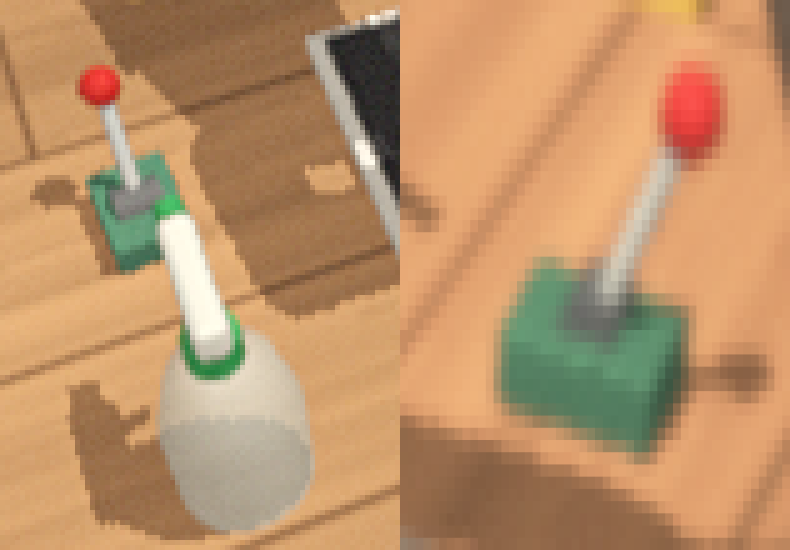

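>>> {"name": "send_rows", "arguments": {"moves": [{"gripper":0.5,"dp":[-0.06,-0.12,-0.08],"rot":[0,0,1]},{"gripper":0.5,"dp":[-0.06,-0.12,-0.08],"rot":[0,0,0.6]},{"gripper":0.5,"dp":[-0.06,-0.12,-0.08],"rot":[0,0,0]},{"gripper":0.5,"dp":[-0.06,-0.12,-0.08],"rot":[0,0,0]},{"gripper":0.5,"dp":[-0.06,-0.12,-0.08],"rot":[0,0,0]},{"gripper":0.5,"dp":[0,0,0],"rot":[0,0,0]},{"gripper":0.5,"dp":[0,0,0],"rot":[0,0,0]}]}}

```text
time: 0.85
eef_pos: [0.5498, -0.1505, 0.148]
eef_rot: [0.472, 0.527, -0.472, 0.526]
force: [0.5, 0.1, 1.0]
grip_width: 0.0427
```

```bash
cat > look.py <<'E'
import sys
from h import *
s=snap('wrist'); save(s,sys.argv[1],None,1.5)
W=world(s);hsv=cv2.cvtColor(s['img'],cv2.COLOR_RGB2HSV)
col=(hsv[...,0]>5)&(hsv[...,0]<22)&(hsv[...,1]>150)|((hsv[...,1]<60)&(hsv[...,2]>110))
m=col&(W[...,2]>.0605)&(W[...,2]<.069)&(W[...,0]>.42)&(W[...,0]<.68)&(abs(W[...,1])<.24)
m=cv2.morphologyEx(m.astype(np.uint8),cv2.MORPH_OPEN,np.ones((3,3)))
k,l,st,c=cv2.connectedComponentsWithStats(m)
for i in range(1,k):
    if st[i,4]<150: continue
    P=W[l==i]; print(st[i],cv2.minAreaRect((P[:,:2]*1000).astype(np.float32)),cv2.fitLine(P[:,:2].astype(np.float32),2,0,.01,.01).ravel(),P[:,2].mean())
st=r.state(); print(st['time'],st['eef_pos'],st['force'],st['grip_width'])
E
python3 look.py w1
```

```text
0.9 [ 0.55034237 -0.14991392  0.14853959] [0.75684074 0.02218959 0.63348011] 0.04325793139128575
```

View pics/w1.png

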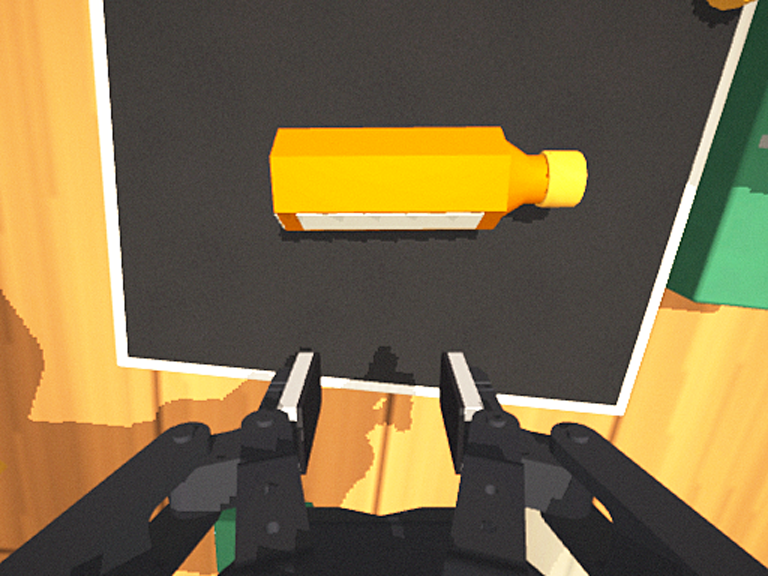

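```bash
sed -i 's/<22)/<27)/' look.py; python3 - <<'E'
from h import *
import pickle
s=snap('wrist'); pickle.dump(s,open('w1.pkl','wb'))
for (u,v,h) in [(271,155,.064),(507,154,.064),(273,211,.064),(507,212,.064),(278,128,.042),(502,127,.042),(287,230,.042),(490,229,.042),(583,178,.042)]:
    print(u,v,plane(s,u/1.5,v/1.5,h).round(4))
R=s['R']; print(np.degrees(np.arctan2(R[0,1],R[0,0])))
E
python3 look.py w1b
```

```text
271 155 [ 0.4919 -0.0825  0.064 ]
507 154 [ 0.5987 -0.07    0.064 ]
273 211 [ 0.4938 -0.1078  0.064 ]
507 212 [ 0.6039 -0.0959  0.064 ]
278 128 [ 0.4898 -0.0703  0.042 ]
502 127 [ 0.5998 -0.0575  0.042 ]
287 230 [ 0.4966 -0.1208  0.042 ]
490 229 [ 0.6034 -0.1082  0.042 ]
583 178 [ 0.6458 -0.077   0.042 ]
6.432028648607009
[ 180  103  160   42 6336] ((547.668212890625, -90.04817199707031), (111.94202423095703, 28.522796630859375), 6.477179050445557) [ 0.99256045  0.12175302  0.5465864  -0.0893992 ] 0.06304938590949692
1.0 [ 0.55064226 -0.14932532  0.14889669] [-0.05960706 -0.07114952 -0.01195106] 0.04299740674686686
```

>>> {"name": "send_rows", "arguments": {"moves": [{"gripper":0.5,"dp":[0,0,-0.15],"rot":[0,0,0]},{"gripper":0.5,"dp":[0,0,-0.15],"rot":[0,0,0]},{"gripper":0.5,"dp":[0,0,-0.12],"rot":[0,0,0]},{"gripper":0.5,"dp":[-0.004,0.032,0],"rot":[0,0,0]},{"gripper":0.5,"dp":[-0.003,0.028,0],"rot":[0,0,0]},{"gripper":0.5,"dp":[-0.002,0.02,0],"rot":[0,0,0]},{"gripper":0.5,"dp":[0,0,0],"rot":[0,0,0]},{"gripper":0.5,"dp":[0,0,0],"rot":[0,0,0]}]}}

```text
time: 1.8
eef_pos: [0.5483, -0.1298, 0.0446]
eef_rot: [0.471, 0.527, -0.471, 0.528]
force: [0.0, -0.7, 0.1]
grip_width: 0.0425
```

```bash
python3 look.py w2; python3 - <<'E'
from h import *
s=snap('side'); a=s['img'][130:230,200:330,::-1]; cv2.imwrite('pics/s2.png',cv2.resize(a,None,fx=5,fy=5,interpolation=3))
E
```

```text
[  116   162   296    71 19433] ((547.384765625, -89.73716735839844), (112.13328552246094, 29.218982696533203), 6.6189961433410645) [ 0.9930941   0.11732069  0.5467105  -0.08848918] 0.06303615708454811
[308 265  14  16 152] ((570.8045654296875, -117.8854751586914), (6.2387518882751465, 4.537195682525635), 51.32135772705078) [ 0.8295075   0.5584955   0.57096183 -0.11759363] 0.06460127664077281
1.85 [ 0.5482132  -0.13003753  0.04435035] [-0.62452219 -0.17708624  0.12481388] 0.042635365642784605
```

View pics/w2.png

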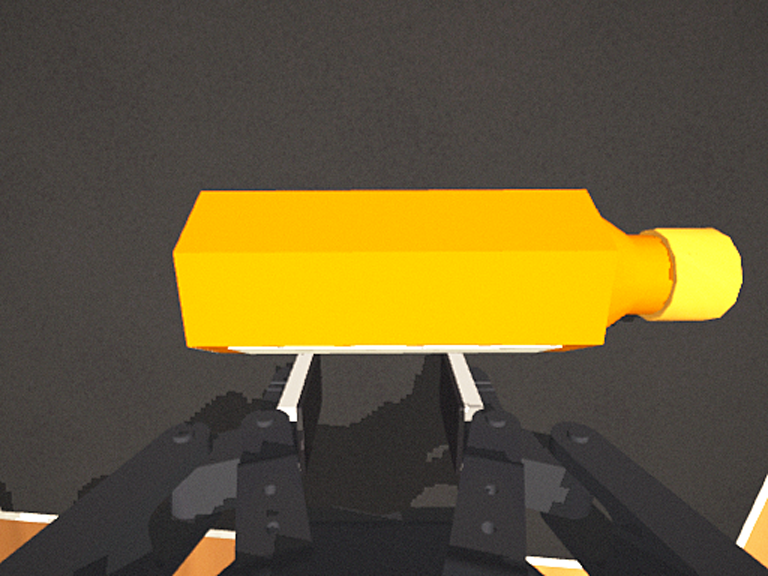

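View pics/s2.png

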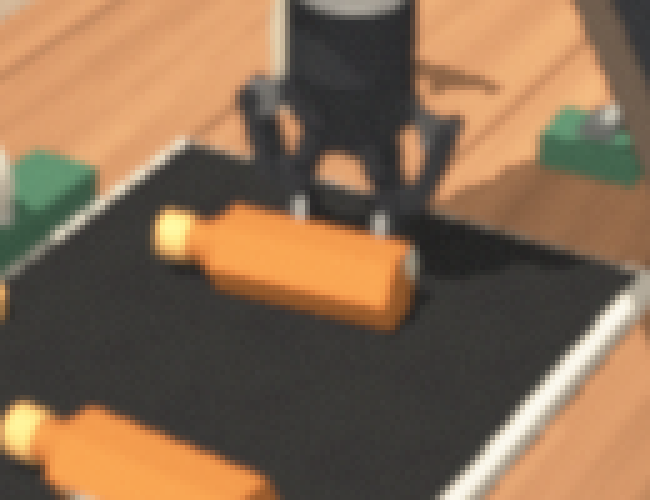

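>>> {"name": "send_rows", "arguments": {"moves": [{"gripper":0.5,"dp":[-0.0013,0.012,0.012],"rot":[0,0,0]},{"gripper":0.5,"dp":[-0.001,0.01,0.016],"rot":[0,0,0]},{"gripper":0.5,"dp":[-0.001,0.01,0.016],"rot":[0,0,0]},{"gripper":0.5,"dp":[-0.0013,0.012,0.016],"rot":[0,0,0]},{"gripper":0.5,"dp":[0,0,0],"rot":[0,0,0]}]}}

```text
time: 2.4
eef_pos: [0.5468, -0.1186, 0.059]
eef_rot: [0.471, 0.527, -0.471, 0.528]
force: [-0.6, -0.6, 0.5]
grip_width: 0.043
```

```bash
python3 look.py w3; python3 - <<'E'
from h import *
s=snap('side'); a=s['img'][130:230,200:330,::-1]; cv2.imwrite('pics/s3.png',cv2.resize(a,None,fx=5,fy=5,interpolation=3))
E
```

```text
[  133   158   268    72 16332] ((548.688720703125, -81.76892852783203), (116.05402374267578, 33.27561950683594), 6.637420177459717) [ 0.9947206   0.10262075  0.54553753 -0.08111586] 0.06499345942942106
2.45 [ 0.5467566  -0.11883387  0.05870681] [-0.59543841 -0.74571287  0.26570277] 0.042763551352840413
```

View pics/s3.png

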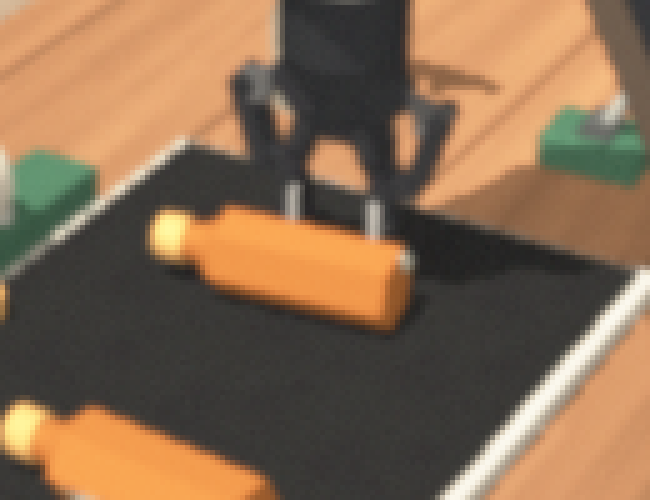

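>>> {"name": "send_rows", "arguments": {"moves": [{"gripper":0.5,"dp":[-0.0016,0.014,0.014],"rot":[0,0,0]},{"gripper":0.5,"dp":[-0.0018,0.016,0.012],"rot":[0,0,0]},{"gripper":0.5,"dp":[-0.0018,0.016,0.006],"rot":[0,0,0]},{"gripper":0.5,"dp":[-0.0013,0.012,0.004],"rot":[0,0,0]},{"gripper":0.5,"dp":[-0.0007,0.006,0],"rot":[0,0,0]},{"gripper":0.5,"dp":[0,0,0],"rot":[0,0,0]},{"gripper":0.5,"dp":[0,0,0],"rot":[0,0,0]}]}}

```text
time: 3.2
eef_pos: [0.5448, -0.103, 0.0672]
eef_rot: [0.471, 0.527, -0.471, 0.527]
force: [0.1, 0.0, -0.4]
grip_width: 0.0427
```

```bash
python3 look.py w4
```

```text
[  140   154   247    60 13705] ((544.5841064453125, -63.87105941772461), (113.00005340576172, 28.86121368408203), 6.447956085205078) [ 0.9935556   0.11334565  0.543974   -0.062924  ] 0.06342043778796919
3.25 [ 0.54481235 -0.10302648  0.06723331] [-0.30880525  0.83423057 -0.33005902] 0.04285018922636971
```

View pics/w4.png

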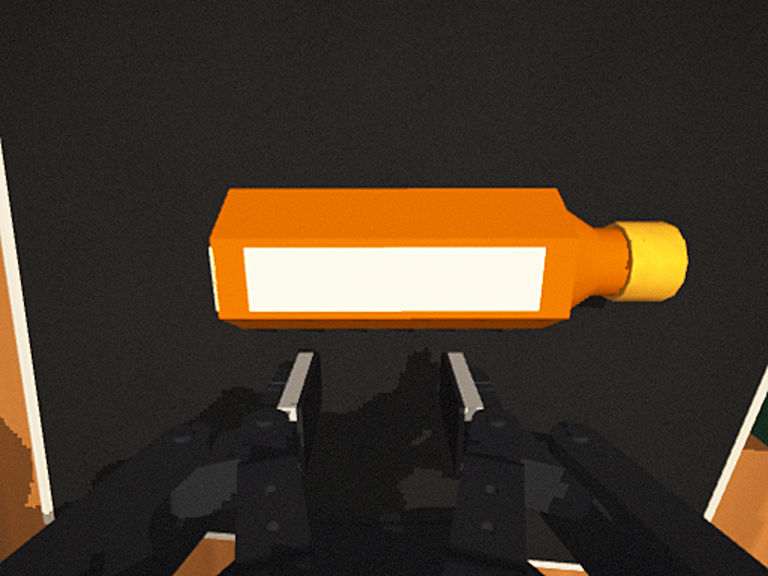

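>>> {"name": "send_rows", "arguments": {"moves": [{"gripper":0.5,"dp":[0,-0.02,0.16],"rot":[0,0,0]},{"gripper":0.5,"dp":[0,0,0.16],"rot":[0,0,0]},{"gripper":0.5,"dp":[-0.02,0.175,0],"rot":[0,0,-1]},{"gripper":0.5,"dp":[-0.02,0.175,0],"rot":[0,0,-1]},{"gripper":0.5,"dp":[-0.02,0.175,0],"rot":[0,0,-0.6]},{"gripper":0.5,"dp":[-0.02,0.175,0],"rot":[0,0,0]},{"gripper":0.5,"dp":[-0.02,0.175,0],"rot":[0,0,0]},{"gripper":0.5,"dp":[-0.02,0.175,0],"rot":[0,0,0]},{"gripper":0.5,"dp":[-0.02,0.175,0],"rot":[0,0,0]},{"gripper":0.5,"dp":[0,0,0],"rot":[0,0,0]},{"gripper":0.5,"dp":[0,0,0],"rot":[0,0,0]}]}}

```text
time: 4.35
eef_pos: [0.5095, 0.1989, 0.1472]
eef_rot: [-0.517, -0.483, 0.517, -0.483]
force: [-0.3, -0.5, -0.5]
grip_width: 0.0426
```

```bash
python3 look.py w5
```

```text
[ 212  257   85   31 2399] ((505.5054931640625, 138.8961181640625), (28.419946670532227, 70.10620880126953), 85.57321166992188) [ 0.9979113  -0.06459906  0.5050209   0.13908346] 0.06313086580570848
4.4 [0.5097404  0.19806343 0.14717262] [ 0.87784847 -0.77456794  0.26705219] 0.042469888077343226
```

View pics/w5.png

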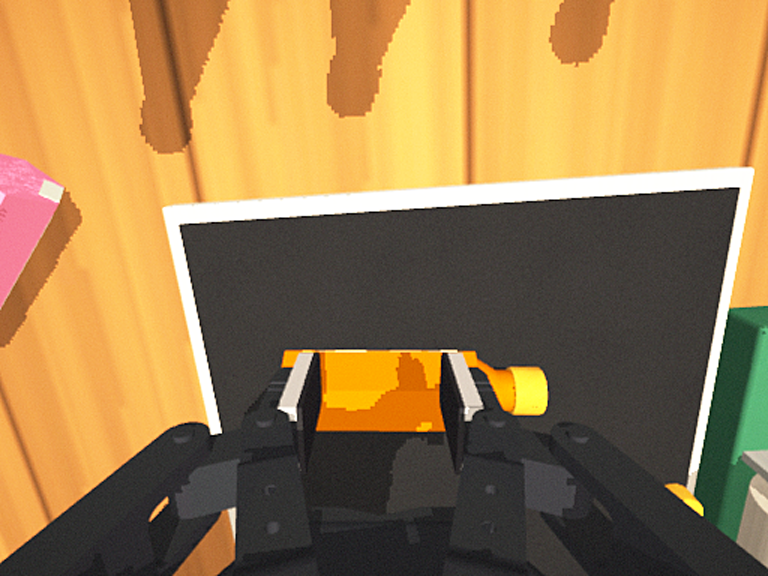

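>>> {"name": "send_rows", "arguments": {"moves": [{"gripper":0.5,"dp":[0,0,-0.15],"rot":[0,0,0]},{"gripper":0.5,"dp":[0,0,-0.15],"rot":[0,0,0]},{"gripper":0.5,"dp":[0,0,-0.112],"rot":[0,0,0]},{"gripper":0.5,"dp":[-0.002,-0.032,0],"rot":[0,0,0]},{"gripper":0.5,"dp":[-0.002,-0.028,0],"rot":[0,0,0]},{"gripper":0.5,"dp":[-0.001,-0.015,0],"rot":[0,0,0]},{"gripper":0.5,"dp":[0,0,0],"rot":[0,0,0]}]}}

```text
time: 5.1
eef_pos: [0.5093, 0.1787, 0.0458]
eef_rot: [0.518, 0.481, -0.517, 0.482]
force: [0.1, 0.4, 0.8]
grip_width: 0.0425
```

```bash
python3 look.py w6;python3 - <<'E'
from h import *
s=snap('side'); a=s['img'][180:280,190:320,::-1]; cv2.imwrite('pics/s6.png',cv2.resize(a,None,fx=5,fy=5,interpolation=3))
E
```

```text
[186 263  13  18 150] ((484.0032958984375, 188.9105987548828), (4.899713039398193, 5.065086841583252), 1.8305679559707642) [ 0.84455717 -0.5354654   0.484215    0.18990187] 0.06527045221546743
[217 331  87  13 621] ((509.5065002441406, 150.40133666992188), (5.203009605407715, 39.909210205078125), 85.7569580078125) [ 0.99805695 -0.06230881  0.50890464  0.15110806] 0.06216315798109242
[135 339  22  42 691] ((454.8973388671875, 141.88873291015625), (27.861995697021484, 10.343910217285156), 80.01393127441406) [0.35938585 0.93318903 0.4552877  0.14078298] 0.06312728661503698
[350 339  19  42 556] ((555.8292236328125, 134.83921813964844), (9.14779281616211, 27.02715301513672), 2.914405584335327) [ 0.13230798 -0.9912087   0.55498415  0.1347905 ] 0.06315090261742272
5.15 [0.50920466 0.17906067 0.04570258] [-0.26135346 -0.03726684  0.47130023] 0.04242475064394623
```

View pics/s6.png

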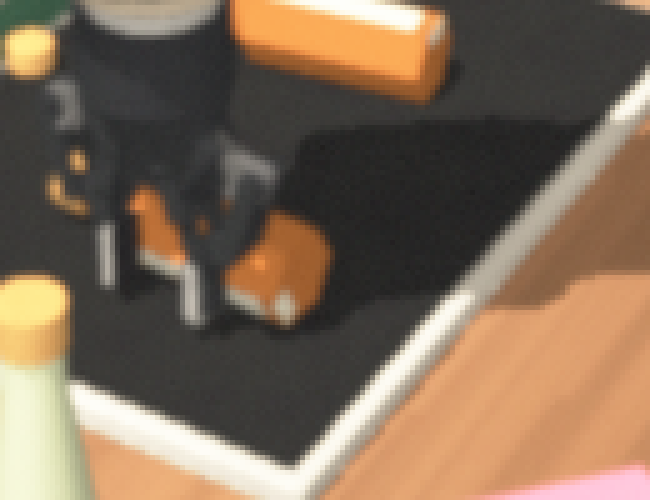

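>>> {"name": "send_rows", "arguments": {"moves": [{"gripper":0.5,"dp":[-0.0008,-0.012,0.008],"rot":[0,0,0]},{"gripper":0.5,"dp":[-0.0007,-0.01,0.016],"rot":[0,0,0]},{"gripper":0.5,"dp":[-0.0007,-0.01,0.016],"rot":[0,0,0]},{"gripper":0.5,"dp":[-0.0008,-0.012,0.016],"rot":[0,0,0]},{"gripper":0.5,"dp":[-0.001,-0.014,0.014],"rot":[0,0,0]},{"gripper":0.5,"dp":[-0.001,-0.016,0.012],"rot":[0,0,0]},{"gripper":0.5,"dp":[-0.001,-0.016,0.006],"rot":[0,0,0]},{"gripper":0.5,"dp":[-0.001,-0.012,0.004],"rot":[0,0,0]},{"gripper":0.5,"dp":[-0.0004,-0.006,0],"rot":[0,0,0]},{"gripper":0.5,"dp":[0,0,0],"rot":[0,0,0]},{"gripper":0.5,"dp":[0,0,0],"rot":[0,0,0]}]}}

```text
time: 6.3
eef_pos: [0.5067, 0.1525, 0.0672]
eef_rot: [-0.517, -0.482, 0.517, -0.482]
force: [-0.0, -0.2, -0.1]
grip_width: 0.0425
```

```bash
python3 look.py w7;python3 - <<'E'
from h import *
s=snap('side'); a=s['img'][180:280,190:320,::-1]; cv2.imwrite('pics/s7.png',cv2.resize(a,None,fx=5,fy=5,interpolation=3))
E
```

```text
[ 201  300  106   44 3893] ((503.30230712890625, 114.23820495605469), (28.039794921875, 56.499534606933594), 85.32854461669922) [ 0.99783784 -0.06572419  0.5035411   0.11603963] 0.06307591479392033
6.35 [0.50667288 0.15258063 0.06719524] [-0.10636219  0.5428987  -0.25889274] 0.042611994844935004
```

View pics/s7.png

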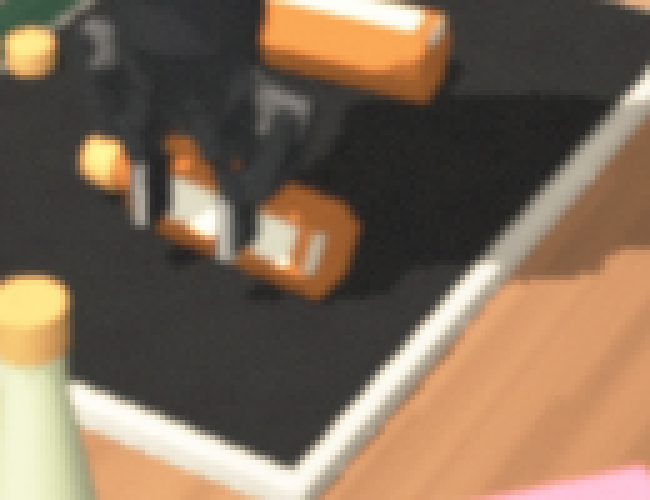

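View pics/w7.png

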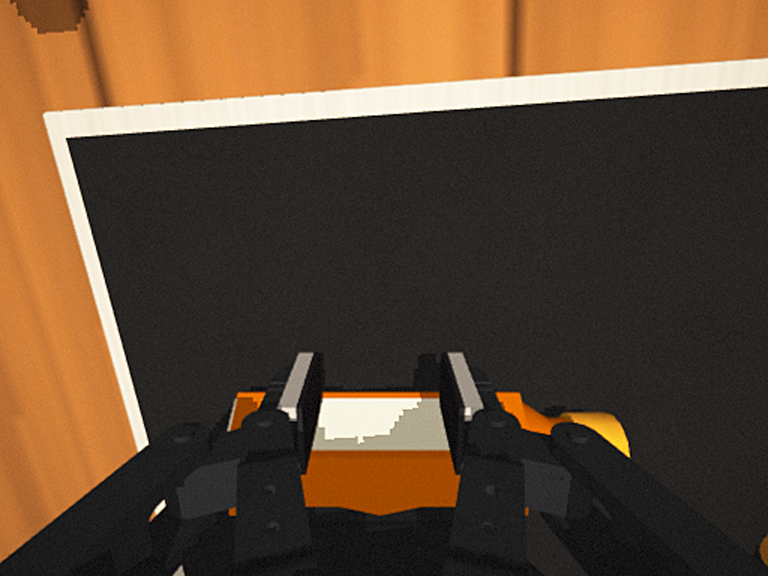

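>>> {"name": "send_rows", "arguments": {"moves": [{"gripper":0.5,"dp":[0.002,0.026,0],"rot":[0,0,0]},{"gripper":0.5,"dp":[0,0,-0.045],"rot":[0,0,0]},{"gripper":0.5,"dp":[0,0,-0.046],"rot":[0,0,0]},{"gripper":0.5,"dp":[-0.0015,-0.02,0],"rot":[0,0,0]},{"gripper":0.5,"dp":[0,0,0],"rot":[0,0,0]}]}}

```text
time: 6.9
eef_pos: [0.5064, 0.1535, 0.0439]
eef_rot: [-0.517, -0.482, 0.518, -0.482]
force: [-0.6, -0.4, -0.0]
grip_width: 0.0425
```

>>> {"name": "send_rows", "arguments": {"moves": [{"gripper":0.5,"dp":[-0.0008,-0.012,0.012],"rot":[0,0,0]},{"gripper":0.5,"dp":[-0.0007,-0.01,0.016],"rot":[0,0,0]},{"gripper":0.5,"dp":[-0.0007,-0.01,0.016],"rot":[0,0,0]},{"gripper":0.5,"dp":[-0.0008,-0.012,0.016],"rot":[0,0,0]},{"gripper":0.5,"dp":[-0.001,-0.014,0.014],"rot":[0,0,0]},{"gripper":0.5,"dp":[-0.001,-0.016,0.012],"rot":[0,0,0]},{"gripper":0.5,"dp":[-0.001,-0.016,0.006],"rot":[0,0,0]},{"gripper":0.5,"dp":[-0.001,-0.012,0.004],"rot":[0,0,0]},{"gripper":0.5,"dp":[-0.0004,-0.006,0],"rot":[0,0,0]},{"gripper":0.5,"dp":[0,0,0],"rot":[0,0,0]},{"gripper":0.5,"dp":[0,0,0],"rot":[0,0,0]}]}}

```text
time: 8.0
eef_pos: [0.5049, 0.127, 0.0684]
eef_rot: [-0.517, -0.482, 0.517, -0.482]
force: [0.9, 0.5, 0.3]
grip_width: 0.0425
```

```bash
python3 look.py w8;python3 - <<'E'
from h import *
s=snap('side'); a=s['img'][160:260,190:330,::-1]; cv2.imwrite('pics/s8.png',cv2.resize(a,None,fx=5,fy=5,interpolation=3))
E
```

```text
[207 297  94  10 795] ((502.38043212890625, 100.46698760986328), (5.253667831420898, 49.587066650390625), 86.4172592163086) [ 0.997869   -0.06524874  0.5027533   0.10060358] 0.06255914812584537
[ 201  308  106   30 2968] ((501.5704345703125, 88.47250366210938), (21.646623611450195, 57.0139274597168), 85.32461547851562) [ 0.9976395  -0.06866966  0.5014996   0.08854264] 0.06377982013972955
8.05 [0.50494134 0.12707735 0.06844966] [0.69980403 0.16607458 0.04598595] 0.04240991259906654
```

View pics/s8.png

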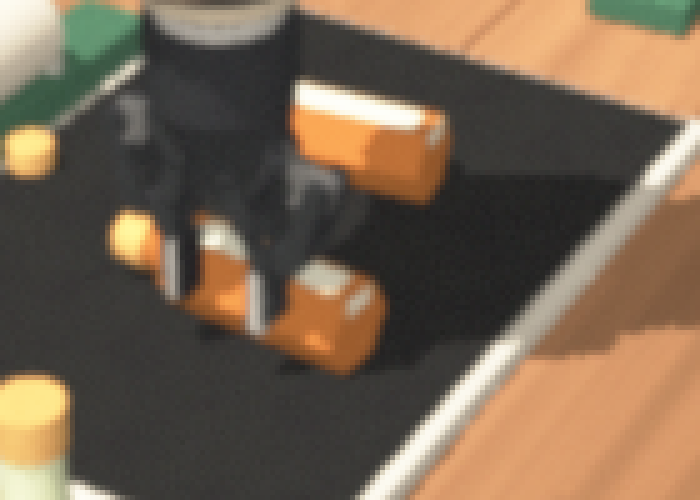

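>>> {"name": "send_rows", "arguments": {"moves": [{"gripper":0.5,"dp":[0,0.02,0.16],"rot":[0,0,0]},{"gripper":0,"dp":[0,0,0.18],"rot":[0,0,0]},{"gripper":0,"dp":[0,0,0.18],"rot":[0,0,0]},{"gripper":0,"dp":[-0.045,-0.18,0],"rot":[0,0,1]},{"gripper":0,"dp":[-0.045,-0.18,0],"rot":[0,0,0]},{"gripper":0,"dp":[-0.045,-0.18,0],"rot":[0,0,0]},{"gripper":0,"dp":[-0.045,-0.18,0],"rot":[0,0,0]},{"gripper":0,"dp":[-0.045,-0.18,0],"rot":[0,0,0]},{"gripper":0,"dp":[-0.045,-0.18,0],"rot":[0,0,0]},{"gripper":0,"dp":[-0.045,-0.18,0],"rot":[0,0,0]},{"gripper":0,"dp":[0,-0.18,0],"rot":[0,0,0]},{"gripper":0,"dp":[0,0,0],"rot":[0,0,0]}]}}

```text
time: 9.3
eef_pos: [0.4262, -0.2323, 0.1986]
eef_rot: [-0.501, -0.498, 0.501, -0.5]
force: [0.1, 0.5, 0.6]
grip_width: 0.0001
```

```bash
python3 look.py w9;python3 - <<'E'
from h import *
import pickle
d={n:snap(n) for n in ['scene','side','wrist']}; pickle.dump(d,open('d9.pkl','wb'))
s=d['scene'];save(s,'c9',None,1.5)
st=r.state(); print(st['q'])
for n in d:
    s=d[n]; W=world(s); z=s['range_z']; hsv=cv2.cvtColor(s['img'],cv2.COLOR_RGB2HSV)
    m=((hsv[...,0]<5)|(hsv[...,0]>174))&(hsv[...,1]>170)&(z>0)&(W[...,2]>0.05)&(W[...,2]<.15)
    if m.sum()>10:
        P=W[m]; v,u=np.nonzero(m); print('red',n,m.sum(),u.mean()*1.5,v.mean()*1.5,np.median(P,0).round(3), plane(s,u.mean(),v.mean(),.092).round(4))
    m=(z>0)&(W[...,2]>0.018)&(W[...,2]<0.03)&(abs(W[...,0]-.49)<.07)&(abs(W[...,1]+.36)<.06)&(hsv[...,0]>60)&(hsv[...,0]<95)
    if m.sum()>20: 
        P=W[m]; print('box',n,m.sum(),cv2.minAreaRect((P[:,:2]*1000).astype(np.float32)),P.mean(0))
    m=(z>0)&(W[...,2]>0.13)&(W[...,2]<0.19)&(W[...,0]>.55)&(W[...,0]<.8)&(W[...,1]<-.28)&(W[...,1]>-.45)
    if m.sum()>20: P=W[m]; print('spray head',n,np.percentile(P,[1],axis=0).round(3),np.percentile(P,[99],axis=0).round(3))
E
```

```text
9.35 [ 0.42592666 -0.23002128  0.19834953] [-0.15055288 -0.39076145 -0.50200651] 4.378986387629167e-05
[-6.26609543e-01  3.56986730e-01  1.95713778e+00  1.64505715e-04
  8.28114764e-01 -6.27344502e-01]
red scene 47 194.20212765957444 325.0851063829787 [ 0.456 -0.368  0.101] [ 0.447 -0.367  0.092]
box scene 138 ((488.4914245605469, -366.0766906738281), (65.67615509033203, 46.87599182128906), 0.6427686810493469) [ 0.49049807 -0.37157248  0.02489177]
spray head scene [[ 0.612 -0.369  0.131]] [[ 0.709 -0.342  0.166]]
red side 34 497.86764705882354 208.19117647058823 [ 0.445 -0.355  0.097] [ 0.4484 -0.3649  0.092 ]
box side 111 ((479.80584716796875, -353.9712219238281), (64.29463958740234, 47.63972473144531), 5.331260681152344) [ 0.47751924 -0.35114768  0.02261455]
spray head side [[ 0.609 -0.359  0.131]] [[ 0.703 -0.338  0.163]]
box wrist 545 ((489.7712097167969, -347.9819641113281), (54.45377731323242, 18.242441177368164), 2.6584370136260986) [ 0.49163462 -0.34461099  0.02336071]
spray head wrist [[ 0.609 -0.356  0.138]] [[ 0.63  -0.345  0.16 ]]
```

View pics/c9.png

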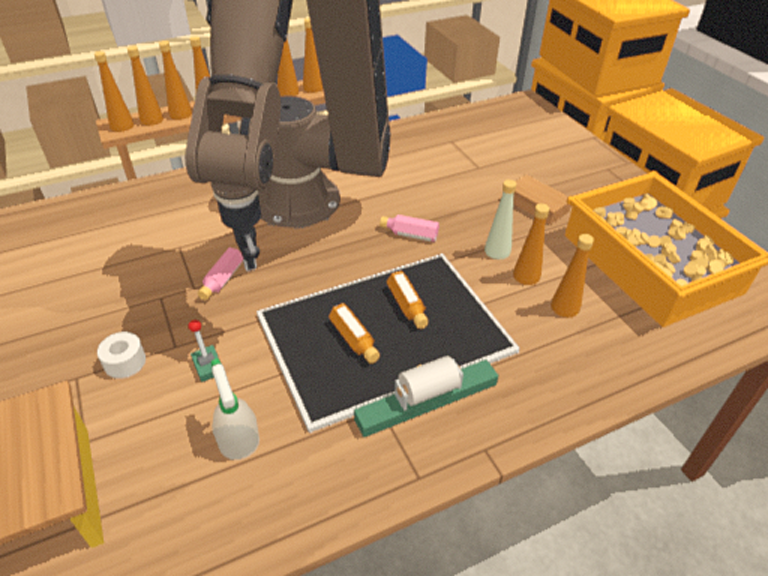

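View pics/w9.png

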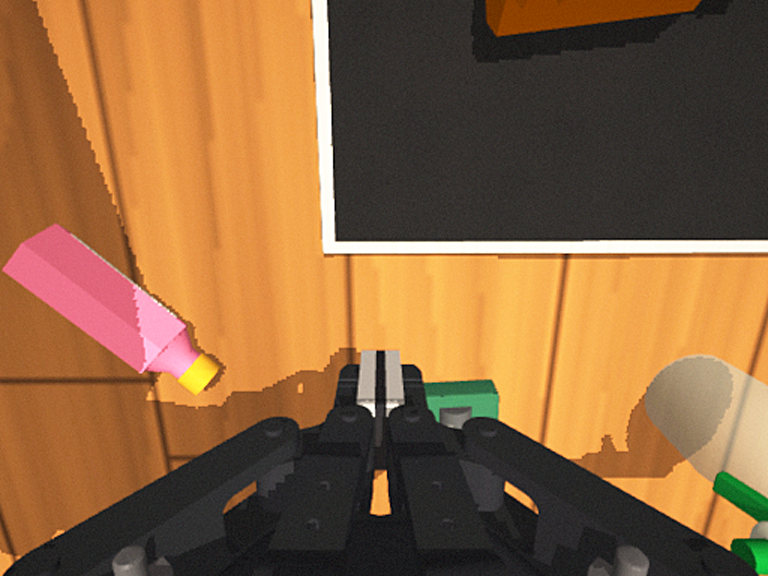

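>>> {"name": "send_rows", "arguments": {"moves": [{"gripper":0,"dp":[-0.031,-0.135,0],"rot":[0,0,0]},{"gripper":0,"dp":[-0.031,-0.135,0],"rot":[0,0,0]},{"gripper":0,"dp":[-0.031,-0.135,0],"rot":[0,0,0]},{"gripper":0,"dp":[-0.031,-0.135,0],"rot":[0,0,0]},{"gripper":0,"dp":[0,0,-0.134],"rot":[0,0,0]},{"gripper":0,"dp":[0,0,-0.134],"rot":[0,0,0]},{"gripper":0,"dp":[0,0,-0.134],"rot":[0,0,0]},{"gripper":0,"dp":[0,0,0],"rot":[0,0,0]},{"gripper":0,"dp":[0,0,0],"rot":[0,0,0]}]}}

```text
time: 10.4
eef_pos: [0.3958, -0.3622, 0.0986]
eef_rot: [0.5, 0.501, -0.5, 0.5]
force: [-0.1, -0.7, -0.0]
grip_width: 0.0001
```

```bash
python3 - <<'E'
from h import *
s=snap('scene'); a=s['img'][170:290,90:210,::-1]; t=snap('side'); b=t['img'][80:200,270:390,::-1]
cv2.imwrite('pics/f10.png',np.hstack([cv2.resize(x,(390,390),interpolation=3) for x in (a,b)]))
st=r.state(); print(st['eef_pos'],st['force'],st['time'])
E
```

```text
[ 0.39607416 -0.36294652  0.09972469] [-0.65368848 -0.17156509  0.11338584] 10.5
```

View pics/f10.png

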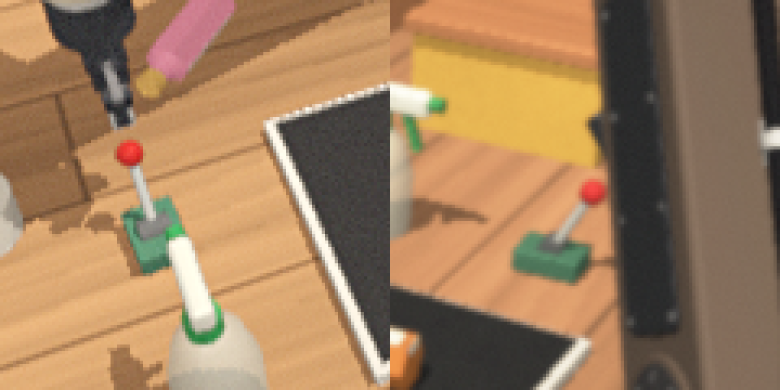

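>>> {"name": "send_rows", "arguments": {"moves": [{"gripper":0,"dp":[0.06,0,-0.008],"rot":[0,0,0]},{"gripper":0,"dp":[0.04,0,0],"rot":[0,0,0]},{"gripper":0,"dp":[0.04,0,0],"rot":[0,0,0]},{"gripper":0,"dp":[0.04,0,0],"rot":[0,0,0]},{"gripper":0,"dp":[0.04,0,0],"rot":[0,0,0]},{"gripper":0,"dp":[0.04,0,0],"rot":[0,0,0]},{"gripper":0,"dp":[0.04,0,0],"rot":[0,0,0]},{"gripper":0,"dp":[0.04,0,0],"rot":[0,0,0]},{"gripper":0,"dp":[0,0,0],"rot":[0,0,0]}]}}

```text
time: 11.4
eef_pos: [0.4815, -0.363, 0.096]
eef_rot: [0.5, 0.5, -0.5, 0.5]
force: [0.9, 0.4, 0.1]
grip_width: -0.0001
```

```bash
cat > f.py <<'E'
import sys
from h import *
s=snap('scene'); a=s['img'][170:290,90:210,::-1]; t=snap('side'); b=t['img'][80:200,270:390,::-1]
cv2.imwrite('pics/%s.png'%sys.argv[1],np.hstack([cv2.resize(x,(390,390),interpolation=3) for x in (a,b)]))
st=r.state(); print(st['eef_pos'],st['force'],st['time'])
for s in (s,t):
    hsv=cv2.cvtColor(s['img'],cv2.COLOR_RGB2HSV); W=world(s); m=((hsv[...,0]<5)|(hsv[...,0]>174))&(hsv[...,1]>170)&(W[...,2]>0.04)&(W[...,2]<.16)&(abs(W[...,0]-.5)<.2)&(W[...,1]<-.25)
    if m.sum()>5:
        v,u=np.nonzero(m); print(m.sum(),np.median(W[m],0).round(3),plane(s,u.mean(),v.mean(),.095).round(4))
E
python3 f.py f11
```

```text
[ 0.48036716 -0.36287407  0.09592125] [-0.49317453 -0.21744296  0.30125174] 11.5
51 [ 0.516 -0.364  0.107] [ 0.5039 -0.3638  0.095 ]
32 [ 0.505 -0.353  0.102] [ 0.5099 -0.3661  0.095 ]
```

View pics/f11.png

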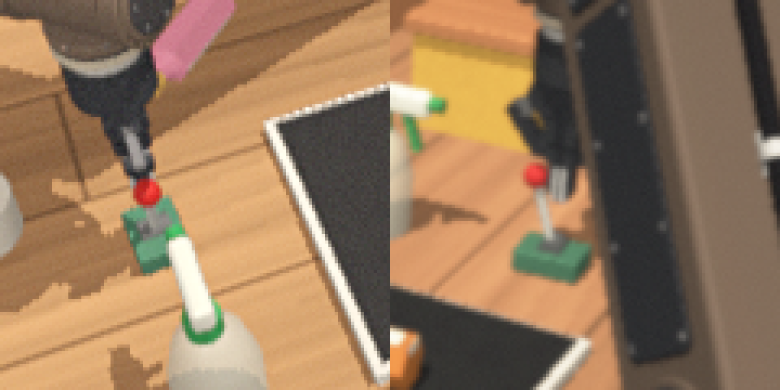

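>>> {"name": "send_rows", "arguments": {"moves": [{"gripper":0,"dp":[0.018,0,0],"rot":[0,0,0]},{"gripper":0,"dp":[0.018,0,0],"rot":[0,0,0]},{"gripper":0,"dp":[0.018,0,0],"rot":[0,0,0]},{"gripper":0,"dp":[0.008,0,0],"rot":[0,0,0]},{"gripper":0,"dp":[0,0,0],"rot":[0,0,0]}]}}

```text
time: 12.0
eef_pos: [0.4961, -0.363, 0.0961]
eef_rot: [0.5, 0.5, -0.5, 0.5]
force: [0.3, 0.8, 0.3]
grip_width: 0.0002
```

```bash
python3 f.py f12
```

```text
[ 0.49583724 -0.36299086  0.09612012] [0.05304275 0.59618008 0.52396247] 12.1
51 [ 0.529 -0.364  0.1  ] [ 0.5238 -0.3633  0.095 ]
35 [ 0.519 -0.352  0.095] [ 0.5208 -0.3551  0.095 ]
```

View pics/f12.png

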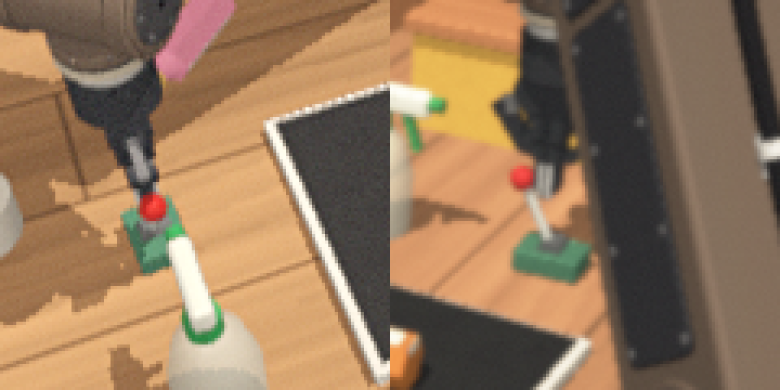

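>>> {"name": "send_rows", "arguments": {"moves": [{"gripper":0,"dp":[0.006,0,0],"rot":[0,0,0]},{"gripper":0,"dp":[0,0,0],"rot":[0,0,0]},{"gripper":0,"dp":[0,0,0],"rot":[0,0,0]}]}}

```text
time: 12.4
eef_pos: [0.4972, -0.3629, 0.0961]
eef_rot: [0.5, 0.5, -0.5, 0.5]
force: [-1.1, 0.2, -0.9]
grip_width: -0.0002
```

>>> {"name": "send_rows", "arguments": {"moves": [{"gripper":0,"dp":[0.006,0,0],"rot":[0,0,0]},{"gripper":0,"dp":[0,0,0],"rot":[0,0,0]},{"gripper":0,"dp":[0,0,0],"rot":[0,0,0]}]}}

```text
time: 12.7
eef_pos: [0.4977, -0.3629, 0.096]
eef_rot: [0.5, 0.501, -0.5, 0.499]
force: [-8.4, 0.5, 2.8]
grip_width: 0.0
```

```bash
python3 f.py f13
```

```text
[ 0.49768338 -0.36290661  0.09595017] [-8.23849166 -1.28313543  2.05760373] 12.8
50 [ 0.53  -0.364  0.101] [ 0.5251 -0.3634  0.095 ]
30 [ 0.52  -0.352  0.095] [ 0.5211 -0.3531  0.095 ]
```

The tool force has climbed to −8 N, so the lever is on its stop. I'll back off and retreat.

>>> {"name": "send_rows", "arguments": {"moves": [{"gripper":0,"dp":[-0.02,0,0],"rot":[0,0,0]},{"gripper":0,"dp":[-0.12,0,0],"rot":[0,0,0]},{"gripper":0,"dp":[-0.12,0,0.05],"rot":[0,0,0]},{"gripper":0,"dp":[0,0.1,0.16],"rot":[0,0,0]},{"gripper":0,"dp":[0,0.1,0.16],"rot":[0,0,0]},{"gripper":0,"dp":[0,0.1,0.16],"rot":[0,0,0]},{"gripper":0,"dp":[0,0,0],"rot":[0,0,0]},{"gripper":0,"dp":[0,0,0],"rot":[0,0,0]}]}}

```text
time: 13.6
eef_pos: [0.434, -0.2878, 0.2294]
eef_rot: [0.5, 0.499, -0.5, 0.501]
force: [0.3, 0.2, -0.4]
grip_width: 0.0004
```

```bash
python3 f.py f14; python3 - <<'E'
from h import *
s=snap('scene'); save(s,'c14',None,1.5)
W=world(s); 
hsv=cv2.cvtColor(s['img'],cv2.COLOR_RGB2HSV)
m=((hsv[...,1]<70)&(hsv[...,2]>120)&(W[...,2]>.055)&(W[...,2]<.07)&(abs(W[...,0]-.52)<.1)&(abs(W[...,1])<.2)).astype(np.uint8)
k,l,st,c=cv2.connectedComponentsWithStats(m)
for i in range(1,k):
    if st[i,4]<40: continue
    P=W[l==i]; n=np.linalg.svd(P-P.mean(0))[2][2]; print(P.mean(0).round(3),'tilt',np.arccos(abs(n[2])).round(3),np.percentile(P[:,2],[5,95]).round(4))
E
```

```text
[ 0.43354759 -0.2881959   0.22765984] [-0.11972684  0.39792316  0.08288906] 13.7
48 [ 0.531 -0.363  0.1  ] [ 0.5257 -0.3633  0.095 ]
34 [ 0.519 -0.353  0.096] [ 0.5206 -0.3544  0.095 ]
[0.503 0.086 0.065] tilt 0.032 [0.0608 0.0679]
[ 0.545 -0.065  0.065] tilt 0.051 [0.0607 0.0678]
```

View pics/c14.png

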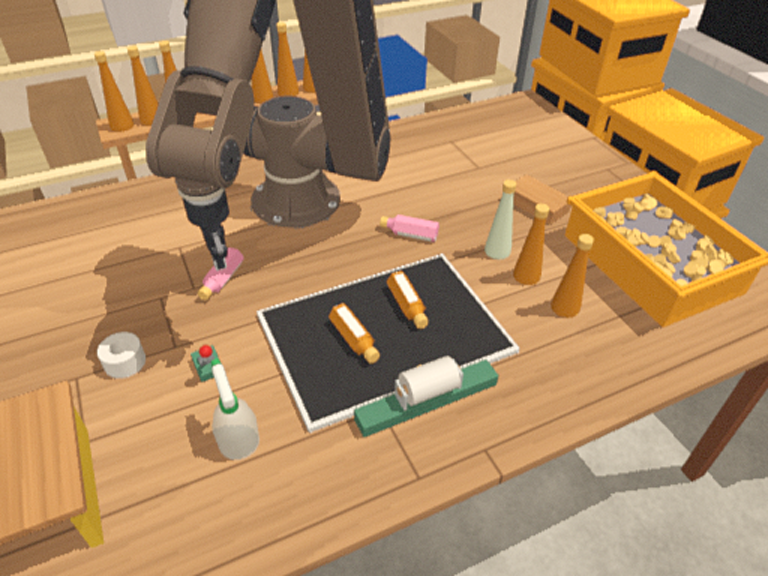

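View pics/f14.png

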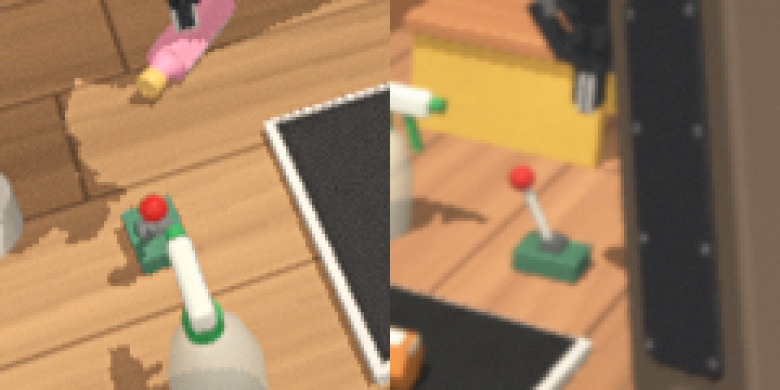

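The scene view shows both white strips facing up, at (352,330) and (408,297). The lever stands thrown over, with its red knob at (206,351), and the tool is clear of everything. Handing in.

```bash
python3 -c "
from h import *
sign_off(); print(r.state()['time'])"
```

```text
the job is handed in; nothing more can be done
the job is handed in; nothing more can be done
```

I rolled both bottles on the bed until their marked flats faced up, then threw the feed lever to its stop, backed the arm clear and handed the job in at about 13.7 s. No verdict was reported.

- **Bottles:** I pushed the -y bottle over by one 60° step towards +y, and the +y bottle by two 60° steps towards -y. In the last pictures both white strips face up. The depth-fitted tilts are about 0.03 and 0.05 rad (the limit is 0.12), and the strips sit about 65 mm above the table (64 mm expected for a bottle lying flat).
- **Lever:** The tool force rose to about 8 N at the stop. The knob stayed at x ≈ 0.521 to 0.526 m after I let go, roughly 0.9 to 1.0 rad. The two cameras differ by about 5 mm on its position, but both readings are past the 0.85 rad limit.
- **Bystanders:** None looks moved in the final picture, but I did not re-measure their positions. I also did not log the finger force on the bottles during each roll; the readings at the end of each move were about 1 N.

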